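Hang the red ear defenders on the rail

TASK

Hang the red ear defenders on the steel rail: headband squarely over the bar, one cup on each side, somewhere around the middle between the posts, hanging upright and still. Lower them onto the bar rather than dropping them, and leave the yellow pair and the steel test block where they are.

Things in the scene. Friction and masses are not known exactly. Their poses are not given: they have to be found in the camera images.
- red_muffs: Red ear defenders (mm): rigid, 0.17 to 0.35 kg, standing on its two cups, band arched above; 184 (x) by 64 (y) by 162 high. Origin midway between the cups, level with their undersides; x runs cup to cup, z up. Gap between the 84 high cups: |x| < 45. Crown: black cushion block 52 (x) by 36 (y), z = 140 (flat underside, rests on the bar) to 162; pinch it from above across y.
- yellow_muffs: Yellow ear defenders, same shape and size as the red pair, also standing on the bench; to be left alone. Same origin and axes.
- rail_stand: Headset rail fixed to the bench (mm): level round steel bar, diameter 16, between two blue posts. Origin on the bench under the bar's middle; bar runs along y, z up. Bar top at z = 160; posts 24 by 16, 164 high, on feet 100 by 40 by 10, at y = +-150; nothing under the bar between the feet. Ear defenders hung on it have their cups 20 above the bench.
- test_block: Bright steel hardness test block, a disc 60 mm in diameter and 18 mm high lying on the bench, to be left alone. Origin at the centre of its underside.

How it is judged:
By the outcome, as a careful person would: the job done as asked, in the order asked, and still so for the second after the job is handed in, with the robot touching nothing.
It also fails if it takes over 51 s, if anything falls off the work surface, if the arm or the gripper's body presses on something with over 40 N, if the wrist force passes 120 N, or if a joint passes its speed limit or range.

ROBOT

A 7-joint arm with a two-finger parallel gripper is mounted at the origin on the work surface. World frame = base frame: x ahead of the robot, y to its left, z up, the work surface at z = 0. Lengths are in m, angles in rad, forces in N, time in s.
With the tool pointing down it reaches from about 0.425 to 0.925 m from the base axis. Payload 6.8 kg.
Tool frame: the origin (TCP) lies at the very end of the fingers, on their centre line; the grasp point (between the pads) lies 19 mm behind it (tcp_to_grasp is the distance from the TCP to the grasp point, in m); z points along the fingers, y is the direction in which the jaws open and shut (so a half turn about z gives the same grasp; the last joint's range is limited). The gripper opens to 85 mm and grips with 20 to 120 N. Pads are 22 mm wide; open, the fingers measure 114 mm over their backs; the gripper's body (76 mm by 85 mm) begins 54 mm behind the grasp point. The pads swing forward as they close: fully open they stand 13 mm farther back than shut.
Start: joints at [-1.412, 0.477, 0.022, 1.555, -0.011, 1.109, -0.083], TCP at [0.178, 0.651, 0.231] pointing down, gripper open.
Joint ranges: [-2.96, 2.96], [-0.34, 2.1], [-1.41, 1.46], [0.24, 2.44], [-1.37, 4.51], [0.17, 1.92], [-2.96, 2.96]. Speed limits (rad/s): [2.39, 2.39, 3.14, 3.14, 3.14, 3.14, 3.14].

INTERFACE

Orientations are given as a unit quaternion [w, x, y, z].
In Python, from station import * gives the robot as it stands.
- The arm moves only by the tool apply_moves, never from a script. Its argument "increments" is one flat list of numbers, 5 for each row, row after row: the finger opening in mm, from 0 to 85.4, then the shift along the tool's x, y, z in mm, then the turn about the tool's z in degrees. In form: [claw, tx, ty, tz, roll, claw, tx, ty, tz, roll, ...]. A call has 1 to 12 rows; each row shifts and turns the pose as measured when the row begins, along the tool's axes as they then stand; what a row does not reach is not made up. A row lasts 1/8 s, in which the tool goes at most 62.5 mm and 10.7 degrees, less where a joint would pass 70% of its speed; a pose out of reach is approached as far as the arm can. A call with a gripper value outside its range is refused whole. The fingers move at their own pace and stop on an object; "squeeze" is the grip in N (left out, the last holds). Time passes only in rows, so rows that do not move let the fingers close. It gives the time, the measured TCP pose, the force and the opening at its end, in the units of the state.
- get_obs(): the state, without advancing time (a new reading comes with each control period).
- read_camera(name): name is "side" or "top"; returns (picture, depth): 420x560x3 uint8, blue, green, red; 420x560 float32, m along the optical axis (not along the pixel's ray), 0 where there is no reading.
- get_calibration(name): a dict with "mtx" (3x3 intrinsics, pixels), "camera_from_world" (4x4, takes a point from world to camera coordinates). Camera axes: x right, y down, z forward; pixel columns grow to the right and rows downward; lengths in m; the calibration is good to about 2 mm. A picture is of the moment at which its call begins. get_calibration takes no time and is no camera call.
- hand_in(): hands the job in, once; it reports no verdict.
Trained networks look in the newest picture that a camera, given by its name, has taken for a name from the list of things; names that differ only in an ending like _2 or _b are one class to them, and where a whole thing is asked for, a point or a joint stands for the part that bears it (a point fixed in the world has none). Each returns a list of dicts, best first, with "p" (0 to 1); they miss things now and then, are a little off and sometimes report something else, mostly with a low value. They report only what shows in the picture. A call takes as long as a camera call.
- outline_of(camera, thing): "pixels" (420x560 bool, what is visible of it) and "extent" ([centre column, centre row, width, height] in pixels, round what is visible of it).
The state is a dict: "t": time; "q": joint angles; "joint_vel": joint speeds; "joint_torque": joint torques, N m; "eef_pos": TCP position; "tool_rot": TCP orientation; "contact_force": force on the tool from outside, world axes, zero at the start; "torque": the same for the moment, N m; "gripper_width": opening from 0.0 (shut) to 1.0 (fully open).
Only numpy, scipy, OpenCV 4.12 (cv2) and the standard library are available. Lean on these libraries where they do the work, as an engineer would, in place of code of your own. Each camera call takes 0.05 s, during which the arm holds its last target.

## Working session

There is one attempt and no reset: what is moved stays moved. The work goes in short steps, Python scripts to look and compute and a tool call to move; the robot and the scene stay as the last step left them, time stands still between calls to the robot, and variables do not carry over. Pictures are saved under pics/ and viewed, and the job is handed in when it is done.

Besides the shell and the picture viewer there is one more tool, called after "Call:" as a command line: name --argument value ..., lists and objects as JSON in quotes. apply_moves: Moves the arm, as the interface text tells. Its arguments: {"type":"object","properties":{"increments":{"type":"array"},"squeeze":{"type":"number"}},"required":["increments"]}

```bash
mkdir -p pics; ls
cat > h.py <<'E'
from station import *
import numpy as np, cv2
def cloud(cam,depth,mask=None):
    c=get_calibration(cam);K=np.array(c["mtx"]);T=np.array(c["camera_from_world"])
    m=depth>0
    if mask is not None: m&=mask
    v,u=np.nonzero(m);z=depth[v,u]
    p=np.stack([(u-K[0,2])/K[0,0]*z,(v-K[1,2])/K[1,1]*z,z],1)
    return (p-T[:3,3])@T[:3,:3]
E
python3 - <<'E'
from h import *
o=get_obs();print({k:np.round(v,3) for k,v in o.items()})
for cam in("top","side"):
    im,d=read_camera(cam);cv2.imwrite(f"pics/{cam}0.png",im);np.save(f"{cam}0.npy",d)
    for th in("red_muffs","yellow_muffs","rail_stand","test_block"):
        for r in outline_of(cam,th)[:2]:
            P=cloud(cam,d,r["pixels"])
            print(cam,th,round(r["p"],2),np.round(r["extent"]),len(P),np.round(np.percentile(P,[2,50,98],axis=0),3).tolist() if len(P) else "")
            np.save(f"m_{cam}_{th}_{round(r['p']*100)}.npy",r["pixels"])
E
```

```text
pics
{'t': np.float64(0.0), 'q': array([-1.412,  0.478,  0.022,  1.556, -0.012,  1.109, -0.083]), 'joint_vel': array([-0.001,  0.001,  0.   , -0.001, -0.002, -0.001,  0.   ]), 'joint_torque': array([ 0.0000e+00, -5.9646e+01,  1.6080e+00, -2.8121e+01,  1.2000e-02,
        9.0000e-03,  0.0000e+00]), 'eef_pos': array([0.178, 0.651, 0.23 ]), 'tool_rot': array([-0.   ,  0.133,  0.991, -0.001]), 'contact_force': array([ 0.889, -0.02 ,  0.286]), 'torque': array([-0.012, -0.025, -0.014]), 'gripper_width': np.float64(1.003)}
top red_muffs 0.79 [290. 168.  45.  76.] 1561 [[0.543, -0.054, 0.034], [0.606, -0.01, 0.137], [0.701, 0.027, 0.164]]
top yellow_muffs 0.66 [157. 226.  49.  74.] 1824 [[0.38, 0.254, 0.026], [0.458, 0.289, 0.132], [0.547, 0.325, 0.164]]
top rail_stand 0.57 [405. 258. 170.  73.] 2678 [[0.369, -0.434, -0.001], [0.432, -0.287, 0.104], [0.502, -0.105, 0.165]]
top test_block 0.61 [270. 255.  25.  22.] 444 [[0.394, -0.002, 0.013], [0.419, 0.025, 0.018], [0.445, 0.049, 0.023]]
side red_muffs 0.59 [326. 201.  83.  70.] 2352 [[0.55, -0.06, 0.009], [0.637, -0.026, 0.082], [0.717, 0.017, 0.164]]
side red_muffs 0.49 [236. 316.  80. 204.] 4525 [[0.372, -0.439, 0.003], [0.433, -0.386, 0.08], [0.501, -0.116, 0.165]]
side yellow_muffs 0.87 [251. 128.  60.  53.] 1633 [[0.389, 0.252, 0.002], [0.475, 0.28, 0.08], [0.557, 0.335, 0.164]]
side rail_stand 0.65 [236. 316.  80. 203.] 4569 [[0.372, -0.439, 0.002], [0.433, -0.386, 0.077], [0.501, -0.115, 0.165]]
```

View pics/top0.png

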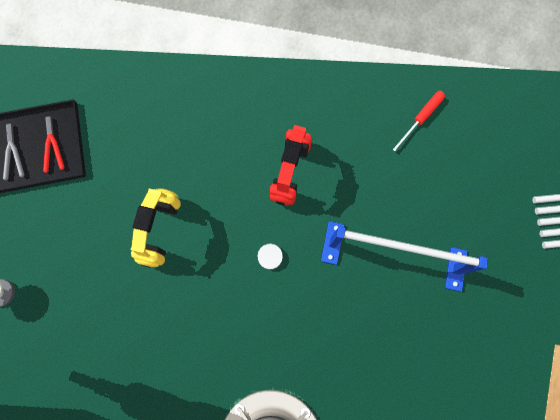

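View pics/side0.png

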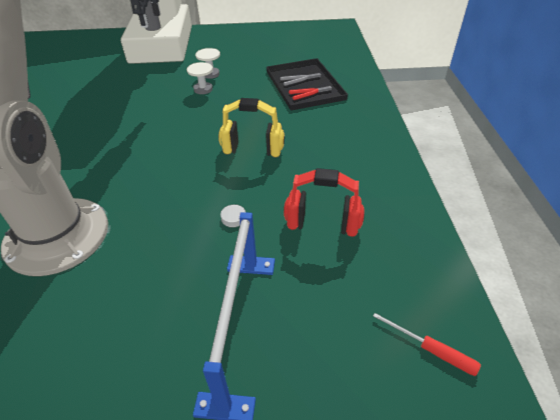

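Run:
```python
from h import *
import glob
for cam in("top","side"):
    d=np.load(f"{cam}0.npy")
    for th in("red_muffs","rail_stand"):
        f=sorted(glob.glob(f"m_{cam}_{th}_*.npy"))[-1]
        P=cloud(cam,d,np.load(f))
        if th=="red_muffs":
            for lo,hi in((.155,.175),(.05,.175)):
                Q=P[(P[:,2]>lo)&(P[:,2]<hi)]
                r=cv2.minAreaRect((Q[:,:2]*1000).astype(np.float32)); print(cam,th,lo,len(Q),r,Q.mean(0).round(4))
            Q=P[(P[:,2]>.05)][:,:2];w,V=np.linalg.eigh(np.cov(Q.T));print("axis",V[:,1],np.degrees(np.arctan2(V[1,1],V[0,1])))
            
        else:
            Q=P[(P[:,2]>.135)&(P[:,2]<.172)]
            l=cv2.fitLine((Q[:,:2]*1000).astype(np.float32),cv2.DIST_HUBER,0,.1,.1).ravel();print(cam,th,len(Q),l,np.degrees(np.arctan2(l[1],l[0])))
            r=cv2.minAreaRect((Q[:,:2]*1000).astype(np.float32));print(r, np.percentile(Q[:,2],[50,90,98]))
            Q=P[P[:,2]<.02];print(cv2.minAreaRect((Q[:,:2]*1000).astype(np.float32)))
```

```text
top red_muffs 0.155 403 ((632.4762573242188, -14.014755249023438), (35.572540283203125, 67.93123626708984), 79.00611877441406) [ 0.6316 -0.0138  0.1609]
top red_muffs 0.05 1478 ((625.8804321289062, -11.720962524414062), (61.90765380859375, 172.7200927734375), 76.37611389160156) [ 0.613  -0.0109  0.1207]
axis [-0.96669143  0.25594467] 165.17043144611657
top rail_stand 1275 [ 1.5978932e-01  9.8715115e-01  4.3468451e+02 -2.7366647e+02] 80.80533
((436.4046325683594, -272.1256103515625), (316.1416015625, 24.97028350830078), 80.779541015625) [0.15844192 0.1625717  0.16564288]
((433.1440734863281, -298.33673095703125), (395.28375244140625, 103.77119445800781), 81.04395294189453)
side red_muffs 0.155 382 ((636.2294921875, -14.943771362304688), (37.864253997802734, 68.31549835205078), 74.91513061523438) [ 0.6355 -0.0171  0.1612]
side red_muffs 0.05 1873 ((635.36962890625, -15.538764953613281), (62.192169189453125, 185.61656188964844), 77.32989501953125) [ 0.6355 -0.0228  0.1115]
axis [-0.97473825  0.22335026] 167.09411370067411
side rail_stand 1851 [ 1.6192974e-01  9.8680228e-01  4.3648013e+02 -3.0135886e+02] 80.681076
((439.6907043457031, -272.76983642578125), (315.7758483886719, 23.679393768310547), 80.8492660522461) [0.1599524  0.16412292 0.16583233]
((448.781982421875, -200.62815856933594), (484.0645751953125, 105.18415832519531), 81.10318756103516)
```

The top view shows the red pair at about (290,168), yellow at (157,226), the block at (270,255) and the rail between (335,232) and (482,263). In the side view, the low-scoring second "red" outline is really the rail. Both cameras agree on the crown at about (0.634, -0.0145) with its cup axis at -13°. The bar middle is at about (0.438, -0.2725), running at 80.8°.

The fingers straddle the block along the bar, so their tips must stay above the block's underside (z = 0.140).

Call:
apply_moves --increments '[85, -20, -17, -3, 0, 85, -40, -34, -3, 0, 85, -45, -38, -3, 0, 85, -45, -38, -3, 0, 85, -45, -38, 0, 0, 85, -45, -38, 0, 0, 85, -45, -38, 0, 0, 85, -45, -38, 0, 0, 85, -45, -38, 0, 0, 85, -45, -38, 0, 0, 85, -45, -38, 0, 0, 85, -30, -25, 0, 0]' --squeeze 40

```text
t: 2.0
eef_pos: [0.5561, 0.1061, 0.2444]
tool_rot: [0.002, 0.129, 0.992, 0.004]
contact_force: [-0.3, 1.4, -0.6]
gripper_width: 0.996
```

```bash
cat >> h.py <<'E'
from scipy.spatial.transform import Rotation as Ro
def go(x,y,z,yang):
    o=get_obs();q=o["tool_rot"];R=Ro.from_quat([q[1],q[2],q[3],q[0]]).as_matrix()
    d=R.T@(np.array([x,y,z])-o["eef_pos"])*1000
    a=np.degrees(np.arctan2(R[1,1],R[0,1]))
    print("t",round(float(o["t"]),2),"pos",np.round(o["eef_pos"],4),"yang",a.round(2),"axis z",R[:,2].round(3),"F",np.round(o["contact_force"],1),"w",round(float(o["gripper_width"]),3))
    print("need tool mm",d.round(1),"roll",round(a-yang,2))
E
python3 -c "
from h import *
go(.6343,-.0145,.23,76.9)"
```

```text
t 2.0 pos [0.5561 0.1061 0.2444] yang 75.18 axis z [ 0.005  0.007 -1.   ] F [-0.3  1.4 -0.6] w 0.996
need tool mm [-106.4  -96.7   13.9] roll -1.72
```

Call:
apply_moves --increments '[85, -35, -32, 5, -0.7, 85, -35, -32, 5, -0.5, 85, -20, -18, 2, -0.3, 85, -10, -9, 2, -0.2, 85, -4, -4, 0, 0, 85, 0, 0, 0, 0]'

```text
t: 2.75
eef_pos: [0.6371, -0.0172, 0.2302]
tool_rot: [0.003, 0.115, 0.993, 0.004]
contact_force: [-0.4, 0.7, 0.6]
gripper_width: 0.995
```

Run:
```python
from h import *
go(.6343,-.0145,.2,76.9)
im,d=read_camera("side");cv2.imwrite("pics/side1.png",im)
```

```text
t 2.75 pos [ 0.6371 -0.0172  0.2302] yang 76.75 axis z [ 0.007  0.008 -1.   ] F [-0.4  0.7  0.6] w 0.995
need tool mm [ 3.5  1.7 30.2] roll -0.15
```

Call:
apply_moves --increments '[85, 3, 1, 20, -0.1, 85, 0, 0, 25, 0, 85, 0, 0, 15, 0, 85, 0, 0, 8, 0, 85, 0, 0, 0, 0]'

```text
t: 3.42
eef_pos: [0.6346, -0.0083, 0.1621]
tool_rot: [0.004, 0.111, 0.994, 0.006]
contact_force: [0.5, -0.2, 0.1]
gripper_width: 1.0
```

Run:
```python
from h import *
go(.6343,-.0145,.143,76.9)
im,d=read_camera("side");cv2.imwrite("pics/side2.png",im[100:300,200:460].repeat(3,0).repeat(3,1))
```

```text
t 3.42 pos [ 0.6346 -0.0083  0.1621] yang 77.31 axis z [ 0.009  0.011 -1.   ] F [ 0.5 -0.2  0.1] w 1.0
need tool mm [-1.  -6.4 19. ] roll 0.41
```

View pics/side2.png

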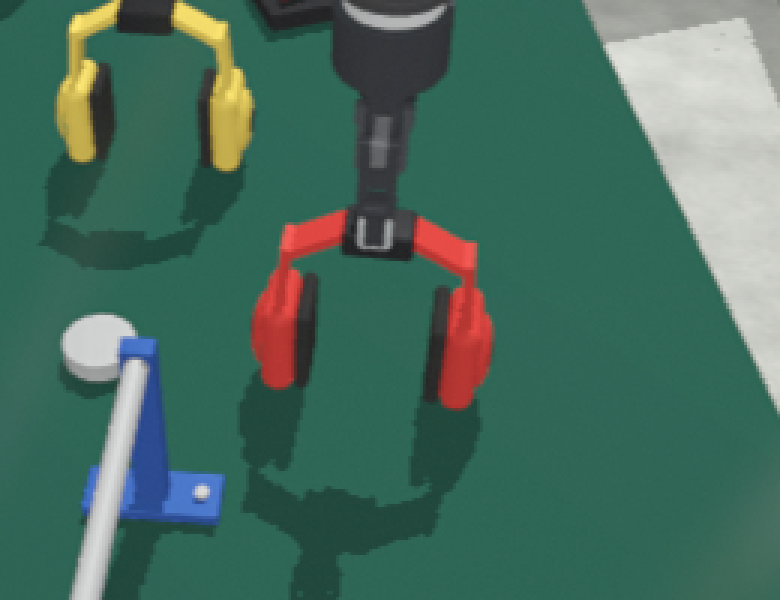

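Call:
apply_moves --increments '[85, -1, -6, 5, 0.3, 85, 0, 0, 9, 0, 85, 0, 0, 5, 0, 85, 0, 0, 0, 0]'

```text
t: 3.98
eef_pos: [0.6356, -0.0152, 0.1436]
tool_rot: [0.005, 0.114, 0.993, 0.006]
contact_force: [0.3, 0.0, 0.7]
gripper_width: 0.995
```

Run:
```python
from h import *
go(.6343,-.0145,.143,76.9)
```

```text
t 3.98 pos [ 0.6356 -0.0152  0.1436] yang 76.93 axis z [ 0.012  0.011 -1.   ] F [0.3 0.  0.7] w 0.995
need tool mm [1.5 0.4 0.6] roll 0.03
```

Call:
apply_moves --increments '[60, 1, 0, 0, 0, 45, 0, 0, 0, 0, 30, 0, 0, 0, 0, 30, 0, 0, 0, 0, 30, 0, 0, 0, 0, 30, 0, 0, 0, 0, 30, 0, 0, 0, 0]' --squeeze 45

```text
t: 4.85
eef_pos: [0.6351, -0.0146, 0.1442]
tool_rot: [0.006, 0.114, 0.993, 0.007]
contact_force: [0.2, 0.2, -1.1]
gripper_width: 0.411
```

Run:
```python
from h import *
go(.6343,-.0145,.143,76.9)
im,d=read_camera("side");cv2.imwrite("pics/side3.png",im[100:300,200:460].repeat(3,0).repeat(3,1))
```

```text
t 4.85 pos [ 0.6351 -0.0146  0.1442] yang 76.96 axis z [ 0.013  0.012 -1.   ] F [ 0.2  0.2 -1.1] w 0.411
need tool mm [ 0.8 -0.2  1.2] roll 0.06
```

View pics/side3.png

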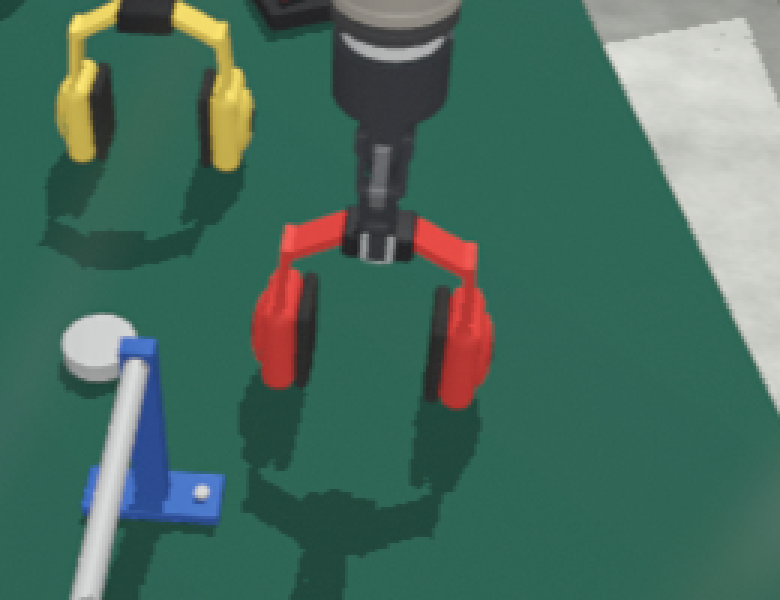

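The grip is on the block at an opening of about 35 mm. Next I lift, then check whether anything slipped.

Call:
apply_moves --increments '[30, 0, 0, -5, 0, 30, 0, 0, -15, 0, 30, 0, 0, -25, 0, 30, 0, 0, -25, 0, 30, 0, 0, -25, 0, 30, 0, 0, -25, 0, 30, 0, 0, -25, 0, 30, 0, 0, -25, 0, 30, 0, 0, -20, 0, 30, 0, 0, -10, 0, 30, 0, 0, -4, 0, 30, 0, 0, 0, 0]'

```text
t: 6.4
eef_pos: [0.63, -0.0186, 0.3618]
tool_rot: [0.006, 0.115, 0.993, 0.007]
contact_force: [-0.3, 0.3, -3.8]
gripper_width: 0.417
```

Run:
```python
from h import *
go(.6343,-.0145,.35,80.8)
im,d=read_camera("side");cv2.imwrite("pics/side4.png",im[0:300,150:500].repeat(2,0).repeat(2,1))
r=outline_of("side","red_muffs")[0];P=cloud("side",d,r["pixels"])
print(r["p"],r["extent"],np.percentile(P,[1,50,99],axis=0).round(3))
Q=cloud("side",d);Q=Q[(abs(Q[:,0]-.6343)<.035)&(abs(Q[:,1]+.0145)<.06)&(Q[:,2]>.22)]
for y in np.arange(-.06,.03,.006):
    s=Q[abs(Q[:,1]-y)<.003]
    if len(s): print(round(y,3),len(s),np.percentile(s[:,2],[0,5,95]).round(3))
```

```text
t 6.4 pos [ 0.63   -0.0186  0.3618] yang 76.83 axis z [ 0.014  0.012 -1.   ] F [-0.3  0.3 -3.8] w 0.417
need tool mm [-3.2  4.8 11.9] roll -3.97
0.65 [329.1, 120.0, 98.9, 90.7] [[ 0.543 -0.065  0.224]
 [ 0.641 -0.032  0.297]
 [ 0.715  0.017  0.381]]
-0.06 279 [0.407 0.42  0.524]
-0.054 717 [0.293 0.467 0.525]
-0.048 405 [0.368 0.376 0.521]
-0.042 322 [0.362 0.365 0.516]
-0.036 210 [0.361 0.364 0.505]
-0.03 146 [0.36  0.362 0.47 ]
-0.024 62 [0.366 0.37  0.467]
-0.018 57 [0.37  0.373 0.467]
-0.012 69 [0.371 0.374 0.471]
-0.006 39 [0.372 0.374 0.47 ]
-0.0 16 [0.372 0.373 0.47 ]
0.006 2 [0.372 0.372 0.375]
```

View pics/side4.png

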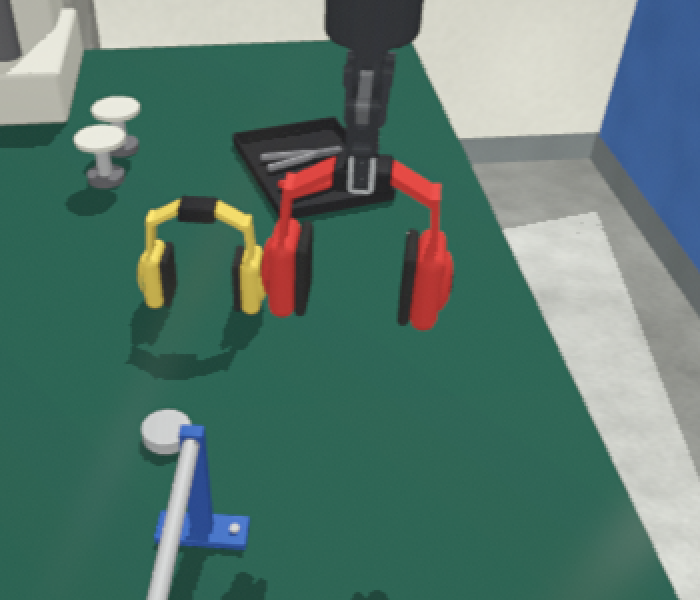

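```bash
python3 -c "
from h import *
go(.4385,-.2725,.355,80.8)"
```

```text
t 6.5 pos [ 0.6298 -0.0185  0.3612] yang 76.83 axis z [ 0.013  0.012 -1.   ] F [ 0.  -0.3 -3.1] w 0.412
need tool mm [ 128.4 -291.     0.8] roll -3.97
```

Call:
apply_moves --increments '[30, 4, -9, 0, -0.3, 30, 8, -18, 0, -0.5, 30, 12, -27, 0, -0.5, 30, 13, -30, 0, -0.5, 30, 13, -30, 0, -0.5, 30, 13, -30, 0, -0.5, 30, 13, -30, 0, -0.4, 30, 13, -30, 0, -0.4, 30, 12, -27, 0, -0.3, 30, 8, -18, 0, 0, 30, 4, -9, 0, 0, 30, 0, 0, 0, 0]'

```text
t: 8.0
eef_pos: [0.4503, -0.2694, 0.354]
tool_rot: [0.003, 0.085, 0.996, 0.006]
contact_force: [0.4, 0.8, -0.8]
gripper_width: 0.407
```

```bash
python3 -c "
from h import *
go(.4385,-.2725,.355,80.8)"
```

```text
t 8.0 pos [ 0.4503 -0.2694  0.354 ] yang 80.26 axis z [ 0.007  0.011 -1.   ] F [ 0.4  0.8 -0.8] w 0.407
need tool mm [11.1 -5.  -1.1] roll -0.54
```

Call:
apply_moves --increments '[30, 6, -3, 0, -0.4, 30, 4, -2, 0, -0.2, 30, 0, 0, 0, 0, 30, 0, 0, 0, 0]'

```text
t: 8.5
eef_pos: [0.44, -0.2707, 0.3537]
tool_rot: [0.003, 0.077, 0.997, 0.006]
contact_force: [-0.1, 1.0, -3.4]
gripper_width: 0.41
```

Run:
```python
from h import *
go(.4385,-.2725,.355,80.8)
for cam in("side","top"):
    im,d=read_camera(cam);cv2.imwrite(f"pics/{cam}5.png",im)
    rs=outline_of(cam,"red_muffs")
    for r in rs:
        P=cloud(cam,d,r["pixels"])
        Q=P[P[:,2]>.205]
        if len(Q)<100: continue
        rr=cv2.minAreaRect((Q[:,:2]*1000).astype(np.float32))
        print(cam,r["p"],r["extent"],rr,np.percentile(P,[1,50,99],axis=0).round(3).tolist())
```

```text
t 8.5 pos [ 0.44   -0.2707  0.3537] yang 81.13 axis z [ 0.007  0.012 -1.   ] F [-0.1  1.  -3.4] w 0.41
need tool mm [ 1.2 -2.  -1.4] roll 0.33
side 0.96 [226.7, 228.4, 124.2, 100.5] ((440.75909423828125, -272.5523376464844), (60.74882888793945, 184.57333374023438), 81.4775390625) [[0.355, -0.312, 0.217], [0.459, -0.284, 0.292], [0.529, -0.234, 0.373]]
top 0.64 [424.7, 242.6, 60.4, 97.0] ((436.7716064453125, -247.86045837402344), (86.27099609375, 182.290771484375), 87.40409851074219) [[0.347, -0.339, -0.001], [0.396, -0.259, 0.295], [0.524, -0.227, 0.375]]
```

View pics/side5.png

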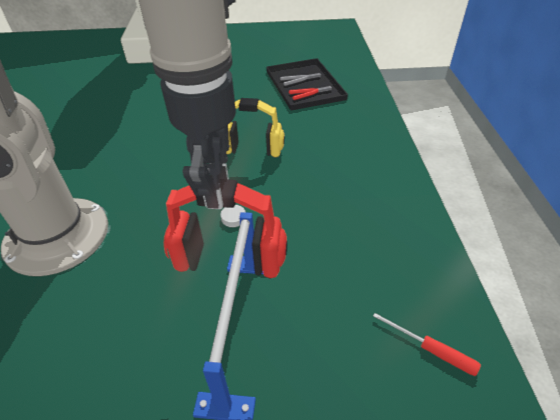

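View pics/top5.png

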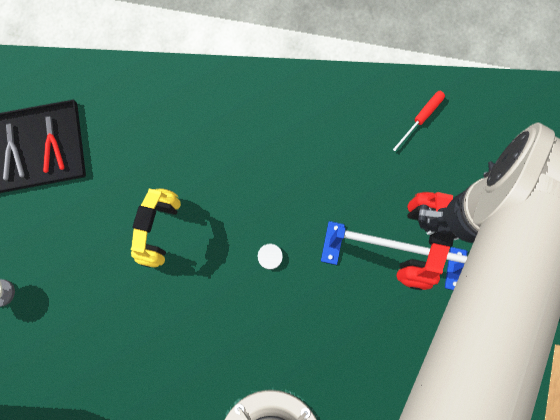

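Side view: the cups sit either side of the bar at about (183,245) and (270,250). In that camera the muffs' centre is within about 1 mm of the bar's, and the yaw within 0.7°. Now lowering.

Call:
apply_moves --increments '[30, 1, -1, 5, 0.3, 30, 0.5, 0, 15, 0, 30, 0, 0, 20, 0, 30, 0, 0, 20, 0, 30, 0, 0, 20, 0, 30, 0, 0, 20, 0, 30, 0, 0, 20, 0, 30, 0, 0, 12, 0, 30, 0, 0, 6, 0, 30, 0, 0, 0, 0]'

```text
t: 9.95
eef_pos: [0.4365, -0.2689, 0.2045]
tool_rot: [0.0, 0.081, 0.997, 0.006]
contact_force: [0.4, -0.5, -1.4]
gripper_width: 0.413
```

Run:
```python
from h import *
go(.439,-.2725,.170,80.8)
```

```text
t 9.95 pos [ 0.4365 -0.2689  0.2045] yang 80.76 axis z [ 0.001  0.013 -1.   ] F [ 0.4 -0.5 -1.4] w 0.413
need tool mm [-3.1 -3.6 34.4] roll -0.04
```

Call:
apply_moves --increments '[30, -2, -2, 8, 0, 30, 0, -1, 10, 0, 30, 0, 0, 9, 0, 30, 0, 0, 5, 0, 30, 0, 0, 2, 0, 30, 0, 0, 0, 0]'

```text
t: 10.7
eef_pos: [0.4391, -0.2724, 0.1691]
tool_rot: [0.001, 0.08, 0.997, 0.006]
contact_force: [0.2, -0.3, -2.4]
gripper_width: 0.415
```

Run:
```python
from h import *
go(.439,-.2725,.164,80.8)
im,d=read_camera("side");cv2.imwrite("pics/side6.png",im[130:330,100:360].repeat(3,0).repeat(3,1))
r=outline_of("side","red_muffs")[0];P=cloud("side",d,r["pixels"]);Q=P[P[:,2]>.02]
print(r["p"],cv2.minAreaRect((Q[:,:2]*1000).astype(np.float32)),np.percentile(P,[1,99],axis=0).round(3).tolist())
```

```text
t 10.7 pos [ 0.4391 -0.2724  0.1691] yang 80.77 axis z [ 0.003  0.012 -1.   ] F [ 0.2 -0.3 -2.4] w 0.415
need tool mm [ 0.1 -0.2  5.1] roll -0.03
0.89 ((438.01708984375, -287.88861083984375), (87.80611419677734, 183.36148071289062), 81.08953857421875) [[0.353, -0.313, 0.002], [0.528, -0.239, 0.189]]
```

View pics/side6.png

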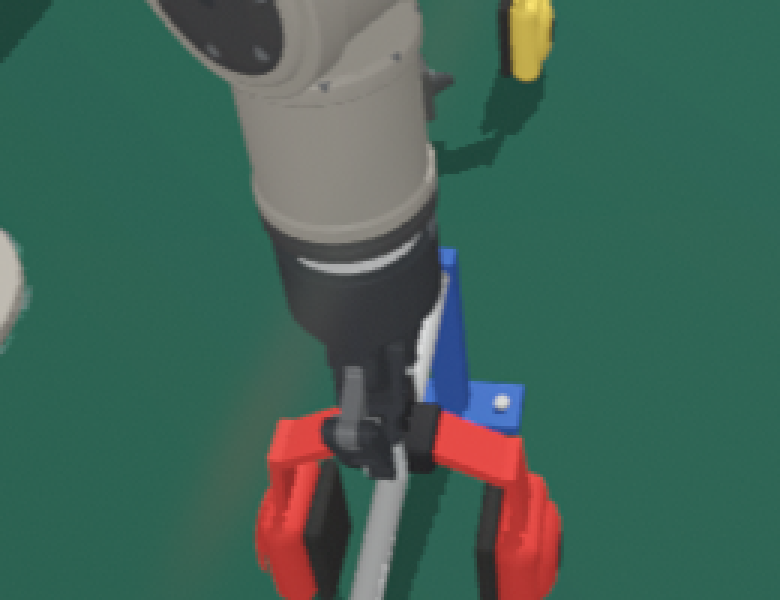

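Call:
apply_moves --increments '[30, 0, 0, 2, 0, 30, 0, 0, 1.5, 0, 30, 0, 0, 1, 0, 30, 0, 0, 0.5, 0]'

```text
t: 11.3
eef_pos: [0.4396, -0.2726, 0.1646]
tool_rot: [0.002, 0.08, 0.997, 0.006]
contact_force: [-0.1, 0.3, -2.0]
gripper_width: 0.412
```

```bash
python3 -c "
from h import *
go(.439,-.2725,.164,80.8)"
```

```text
t 11.3 pos [ 0.4396 -0.2726  0.1646] yang 80.77 axis z [ 0.005  0.012 -1.   ] F [-0.1  0.3 -2. ] w 0.412
need tool mm [ 0.6 -0.   0.6] roll -0.03
```

Call:
apply_moves --increments '[30, 0.5, 0, 0.6, 0, 30, 0, 0, 0.5, 0]'

```text
t: 11.55
eef_pos: [0.4392, -0.2725, 0.1638]
tool_rot: [0.002, 0.08, 0.997, 0.006]
contact_force: [-1.7, 0.4, 5.6]
gripper_width: 0.412
```

Call:
apply_moves --increments '[30, 0, 0, 0.5, 0]'

```text
t: 11.68
eef_pos: [0.4392, -0.2725, 0.1638]
tool_rot: [0.002, 0.081, 0.997, 0.006]
contact_force: [-3.3, 2.6, 7.3]
gripper_width: 0.407
```

Contact: the force went from -2 N to about +7 N at the expected height. Easing off slightly and opening gradually.

Call:
apply_moves --increments '[30, 0, 0, -0.3, 0, 30, 0, 0, 0, 0, 38, 0, 0, 0, 0, 42, 0, 0, 0, 0, 48, 0, 0, 0, 0, 55, 0, 0, 0, 0, 65, 0, 0, 0, 0, 75, 0, 0, 0, 0, 75, 0, 0, 0, 0]'

```text
t: 12.8
eef_pos: [0.44, -0.273, 0.1643]
tool_rot: [0.003, 0.081, 0.997, 0.006]
contact_force: [0.0, 0.1, 0.6]
gripper_width: 0.876
```

Run:
```python
from h import *
go(.439,-.2725,.164,80.8)
im,d=read_camera("side");cv2.imwrite("pics/side7.png",im[130:330,100:360].repeat(3,0).repeat(3,1))
```

```text
t 12.8 pos [ 0.44   -0.273   0.1643] yang 80.76 axis z [ 0.007  0.011 -1.   ] F [0.  0.1 0.6] w 0.876
need tool mm [1.  0.3 0.3] roll -0.04
```

View pics/side7.png

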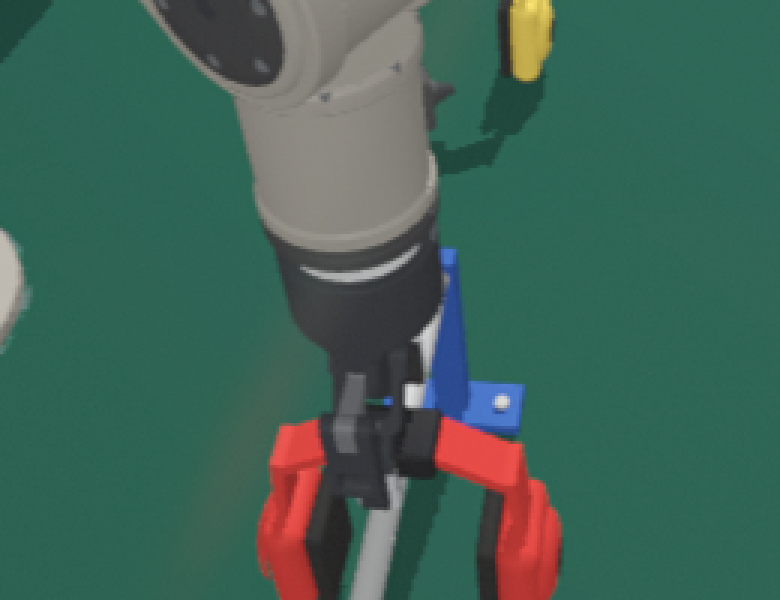

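The jaws are clear and the muffs are resting on the bar. Retreating straight up.

Call:
apply_moves --increments '[75, 0, 0, -5, 0, 75, 0, 0, -12, 0, 75, 0, 0, -20, 0, 75, 0, 0, -25, 0, 75, 0, 0, -25, 0, 75, 0, 0, -25, 0, 75, 0, 0, -20, 0, 75, 0, 0, -10, 0, 75, 0, 0, 0, 0]'

```text
t: 13.98
eef_pos: [0.4387, -0.2756, 0.3166]
tool_rot: [0.005, 0.081, 0.997, 0.005]
contact_force: [0.3, -0.5, -0.7]
gripper_width: 0.879
```

```bash
cat > chk.py <<'E'
from h import *
import sys
n=sys.argv[1]
go(.439,-.2725,.3,80.8)
for cam in("side","top"):
    im,d=read_camera(cam);cv2.imwrite(f"pics/{cam}{n}.png",im)
    for r in outline_of(cam,"red_muffs")[:1]:
        P=cloud(cam,d,r["pixels"])
        print(cam,r["p"],r["extent"],np.percentile(P,[1,99],axis=0).round(3).tolist())
        for lo in(.03,.173):
            Q=P[(P[:,2]>lo)&(P[:,2]<.2)]
            if len(Q)>50: print(lo,cv2.minAreaRect((Q[:,:2]*1000).astype(np.float32)))
        Q=P[(P[:,2]>.15)&(P[:,2]<.2)]
        A=np.array([np.cos(np.radians(-9.2)),np.sin(np.radians(-9.2))]);s=(Q[:,:2]-[.439,-.2725])@A
        for a in(-.07,-.05,-.03,-.015,0,.015,.03,.05,.07):
            k=abs(s-a)<.006
            if k.sum()>5: print(a,k.sum(),np.percentile(Q[k,2],[50,90]).round(4))
E
python3 chk.py 8
```

```text
t 13.97 pos [ 0.4387 -0.2756  0.3166] yang 80.67 axis z [ 0.011  0.009 -1.   ] F [ 0.3 -0.5 -0.7] w 0.879
need tool mm [ 0.3  3.  16.6] roll -0.13
side 0.68 [237.2, 301.2, 102.8, 78.3] [[0.352, -0.314, 0.0], [0.528, -0.166, 0.184]]
0.03 ((440.3368835449219, -272.3798828125), (65.12875366210938, 183.95306396484375), 80.68889617919922)
0.173 ((440.3802490234375, -272.8564453125), (36.41790008544922, 78.70707702636719), 80.7334976196289)
-0.07 41 [0.1591 0.1601]
-0.05 98 [0.1647 0.1677]
-0.03 100 [0.1755 0.1787]
-0.015 164 [0.1827 0.1841]
0 174 [0.1824 0.184 ]
0.015 170 [0.1822 0.1841]
0.03 145 [0.1768 0.1815]
0.05 129 [0.1649 0.1681]
0.07 68 [0.1578 0.1595]
top 0.64 [400.2, 255.2, 46.4, 85.6] [[0.346, -0.289, 0.001], [0.522, -0.23, 0.185]]
0.03 ((435.109130859375, -260.0771484375), (63.67017364501953, 183.8654022216797), 89.87608337402344)
0.173 ((430.0093994140625, -270.7442932128906), (36.6567268371582, 72.0786361694336), 81.3131103515625)
-0.07 61 [0.1576 0.1605]
-0.05 89 [0.1653 0.169 ]
-0.03 101 [0.177  0.1818]
-0.015 111 [0.181 0.184]
0 108 [0.1813 0.1836]
0.015 95 [0.181  0.1831]
```

View pics/side8.png

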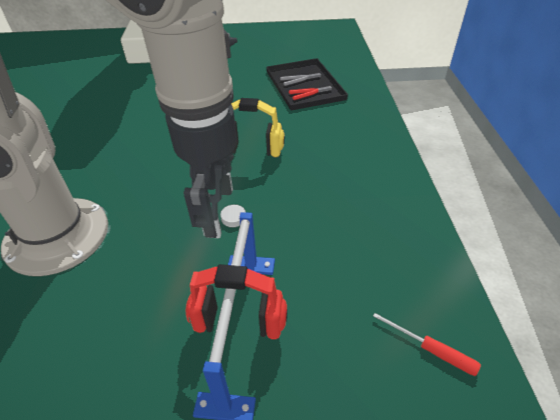

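It hangs level (crown top at 0.182 m along its length) and square (80.7°), within about 1 mm of the rail's middle. I'll wait a moment, check for movement and the other objects, then hand in.

Call:
apply_moves --increments '[75, 0, 0, -15, 0, 75, 0, 0, -15, 0, 75, 0, 0, -5, 0, 75, 0, 0, 0, 0, 75, 0, 0, 0, 0, 75, 0, 0, 0, 0, 75, 0, 0, 0, 0, 75, 0, 0, 0, 0]'

```text
t: 15.18
eef_pos: [0.4372, -0.2752, 0.3511]
tool_rot: [0.002, 0.081, 0.997, 0.006]
contact_force: [0.1, -0.4, -0.2]
gripper_width: 0.879
```

```bash
python3 - <<'E'
from h import *
import os
os.system("true")
im,d=read_camera("side");a=cv2.imread("pics/side8.png")
df=np.abs(im.astype(int)-a).max(2)[260:345,180:300];print("changed px round red",(df>40).sum())
r=outline_of("side","red_muffs")[0];P=cloud("side",d,r["pixels"]);Q=P[(P[:,2]>.173)&(P[:,2]<.2)]
print("red",r["p"],cv2.minAreaRect((Q[:,:2]*1000).astype(np.float32)))
im,d=read_camera("top");a=cv2.imread("pics/top0.png")
for th in("yellow_muffs","test_block"):
    for r in outline_of("top",th)[:1]: print(th,r["p"],r["extent"],np.percentile(cloud("top",d,r["pixels"]),50,axis=0).round(3))
E
python3 -c "
from station import *
print(hand_in())"
```

```text
changed px round red 0
the job is handed in; nothing more can be done
NoneTraceback (most recent call last):
  File "<stdin>", line 6, in <module>
IndexError: list index out of range
```

The red ear defenders are hanging on the rail, and I've handed the job in at about 15.3 s of the 51 s allowed. I pinched the crown from above, carried the pair over the bar and lowered it until it touched (about 7 N). Then I opened the jaws slowly and backed straight up about 19 cm.

**Checks that ran:**
- **Position:** after release, the side camera put the crown at (0.440, -0.273), about 1 mm from the rail's middle.
- **Angle:** the yaw was 80.7°, against 80.8° for the bar.
- **Upright:** the crown top was level at 0.182 m, as expected for resting on the bar, with one cup on each side.
- **Still:** about 1.2 s later no pixels had changed around the red pair. The arm was well clear with almost no force on it.

**Checks that failed or disagreed:**
- **Final recheck:** in the last script the network did not find the red pair, so the script stopped. Its numerical check that the yellow pair and test block hadn't moved never ran, and the job was handed in anyway.
- **Yellow pair and test block:** both looked to be in their original places in the side picture after release, and the gripper passed well above the bench there. That is by eye only, not measured.
- **Top camera:** after release it put the crown up to 10 mm off in x. The arm was partly blocking its view, so I relied on the side camera.

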